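Change the blade of the fruit slicer

ROBOT

A 7-joint arm with a two-finger parallel gripper is mounted at the origin on the work surface. World frame = base frame: x ahead of the robot, y to its left, z up, the work surface at z = 0. Lengths are in m, angles in rad, forces in N, time in s.
With the tool pointing down it reaches from about 0.4 to 0.85 m from the base axis. Payload 10.4 kg.
Tool frame: the origin (TCP) lies midway between the tips of the shut fingers; the grasp point (between the pads) lies 19 mm behind it; x points along the fingers, y is the direction in which the jaws open and shut, and the axes are right-handed (so a half turn about x gives the same grasp; the last joint's range is limited). The gripper opens to 87 mm and grips with 3 to 60 N. Pads are 19 mm wide; open, the fingers measure 117 mm over their backs; the gripper's body (75 mm by 190 mm) begins 51 mm behind the grasp point.
Start: joints at [1.271, 0.332, -0.065, 1.46, 0.022, 1.35, -0.088], TCP at [0.171, -0.601, 0.223] pointing down, gripper open.
Joint ranges: [-2.6, 2.6], [-0.5, 2.12], [-1.47, 1.34], [0.16, 2.42], [-1.27, 4.41], [0.06, 2.06], [-2.6, 2.6]. Speed limits (rad/s): [2.22, 2.22, 2.79, 2.79, 3.14, 3.14, 3.14].

INTERFACE

Orientations are given as a unit quaternion [x, y, z, w].
In Python, from bench import * gives the robot as it stands.
- The arm moves only by the shell command python3 -m inch 'ROWS' [FORCE]. ROWS is JSON, a list that holds one entry, the list of rows, each a list of 7 numbers: the shift along the world's x, y, z each as a share of 120 mm, from -1 to 1, then the turn, a rotation vector about the world's x, y, z each as a share of 2 pi rad, from -1 to 1, then the closure, from 0 (fully open) to 1 (shut). A call has 1 to 10 rows; each row is the pose to reach, as a shift and turn from the pose commanded when the call began, turning the shorter way round; what a row does not reach only later rows make up. A row lasts 1/10 s, in which the tool goes at most 50 mm and 8.59 degrees, less where a joint would pass 70% of its speed; a pose out of reach is approached as far as the arm can. A call with a number of a shift or a turn outside -1 to 1 is refused whole. A call with a gripper value outside its range is refused whole. The fingers move at their own pace and stop on an object; FORCE is the grip in N (left out, the last holds). Time passes only in rows, so rows that repeat a pose let the fingers close. It gives the time, the measured TCP pose, the force and the opening at its end, in the units of the state.
- read_state(): the state, without advancing time (a new reading comes with each control period).
- camera(name): name is "scene" or "top" or "wrist"; returns the picture (384x512x3 uint8, red, green, blue); there is no depth.
- get_calibration(name): a dict with "fx", "fy", "cx", "cy" (pixels), "xyz" and "attitude" of the camera in the world. Camera axes: x right, y up, looking along -z (the intrinsics and any distortion apply to the point x, -y, -z); pixel columns grow to the right and rows downward; lengths in m; the calibration is good to about 2 mm. The wrist camera is an equidistant fisheye: a pixel r from the principal point sees the ray r / f radians off the axis. A picture is of the moment at which its call begins: read the wrist's pose just before it. get_calibration takes no time and is no camera call; for the wrist camera it gives the pose at the moment of the call.
- close_job(): hands the job in, once; it reports no verdict.
The state is a dict: "time": time; "joint_positions": joint angles; "joint_vel": joint speeds; "joint_torque": joint torques, N m; "ee_pos": TCP position; "eef_rot": TCP orientation; "ft_force": force on the tool from outside, world axes, zero at the start; "torque": the same for the moment, N m; "width": finger opening in m.
Only numpy, scipy, OpenCV 4.12 (cv2) and the standard library are available. Lean on these libraries where they do the work, as an engineer would, in place of code of your own. Each camera call takes 0.05 s, during which the arm holds its last target.

TASK

Change the slicer over to the julienne blade: swing its latch fully open, lift out the straight blade and lay it flat in the wash tray, then lay the julienne blade (the one with a row of teeth) into the seat with its notch over the locating pin, fully home, and swing the latch fully shut over it. Do not drop the blades, and leave the grater blade and everything else on the table where it is.

Things in the scene. Friction and masses are not known exactly. Their poses are not given: they have to be found in the camera images.
- slicer: Table-top fruit slicer (mandoline), fixed to the table: a grey frame 142 mm wide and 380 mm long that slopes up at 30 degrees on two steel legs; at its middle a blade lies across it. Origin: on the table straight below the centre of its blade seat; x across the slicer, y level towards its high end, z up. Yaw within 0.2 rad.
- deck: Sloping deck of the slicer. Origin: centre of the blade seat (114 mm above the table), on the surface under the blade; x across to the pin side, y up the slope, z normal to it. The seat is a 4 mm deep pocket in the side rails (|x| 45 to 71 mm; open throat between), y -26 to 26 mm, lip at x = -68 mm, open at +x. A blade at home has this frame's origin and axes, its top flush with the lower deck.
- pin (a point): Locating pin, upright on the deck at deck x = 57 mm, y = 0: steel, 6 mm diameter, 8 mm tall with a tapered top. This point is on its axis, 4 mm above the seat. In a blade's notch it has 1.5 mm play all round.
- latch (a joint): Flat steel swing latch that holds the blade's notched end down; turns about the deck's normal. 0 = shut (arm points up the slope, over the blade), 1.75 rad = fully open stop (arm points out over the slicer's side, deck +x, a little down the slope). Opens clockwise seen from above. Slight friction (0.04 N m): it stays where it is left. Starts at 0 to 0.12.
- latch_pivot (a point): Point on the latch's turning axis (deck x = 57, y = -45 mm), 25 mm above the seat plane, level with point latch_post.
- latch_post (a point): Round black finger post on the latch's arm, axis normal to the deck: 11 mm diameter, from 9 to 33 mm above the seat plane, 27 mm from the pivot. This point is on its axis, 25 mm above the seat plane, 8 mm below its top. The arm is 12 mm wide, 37 mm long, 5 to 9 mm above the seat plane.
- straight_blade: Straight blade, in the slicer's seat at the start: plain steel plate 130 (x) x 46 (y) x 4 mm, 70 to 120 g. Origin: centre of its underside; z out of its upper face. At the +x end a U notch, 9 mm wide, 12.5 mm deep, on the centre line. At the -x end a black finger grip stands on it: 11 mm thick (x), 34 mm long (y), top 32 mm above the underside. The cutting edge is at +y.
- straight_grip (a point): On the straight blade's finger grip, in its middle (blade x = -58.5 mm, y = 0), 24 mm above the plate's underside, 8 mm below the grip's top.
- julienne_blade: Julienne blade, flat on the wooden board beside the grater blade, notched end away from the robot; either may be the left one. Size, notch, grip, origin and axes as straight_blade. Ten upright teeth, 5 mm tall, stand in a row along its +y edge (x -28 to 44 mm, 8 mm apart).
- julienne_grip (a point): On the julienne blade's finger grip, in its middle (blade x = -58.5 mm, y = 0), 24 mm above the plate's underside, 8 mm below the grip's top.
- julienne_notch (a point): In the julienne blade's notch, where the pin's axis belongs: blade x = 57 mm, y = 0, level with the plate's upper face.
- grater_blade: Grater blade, flat on the board, to be left there: Size, notch, grip, origin and axes as straight_blade. Its face is covered with rows of small dark holes.
- board: Fixed wooden board 190 (x) x 160 (y) mm, 14 mm thick, on which the two spare blades lie about 80 mm apart. Origin: centre of its underside. Board and wash tray may change places.
- wash_tray: Fixed shallow plain metal tray, empty: 230 mm (x) x 160 mm (y), rim 20 mm above the table, walls and floor 3 mm thick. Origin: centre of its underside; z up.
- pusher: Grey mushroom-shaped food pusher of the slicer, 92 mm wide, 66 mm tall; bystander. Origin: centre of its underside.
- apple: Apple, 76 mm wide, 68 mm tall; bystander. Origin: centre of its underside.
- pear: Pear, 70 mm wide, 92 mm tall; bystander. Origin: centre of its underside.
- bowl: White cereal bowl, 130 mm wide, 60 mm tall; bystander. Origin: centre of its underside.
- jar: Lidded glass jar on a steel foot, 104 mm wide, 119 mm tall; bystander. Origin: centre of its underside.
- table_card: Blank white tent card, 100 mm long, 60 mm tall; bystander. Origin: centre of its underside.
- mug: White mug, 80 mm wide, 95 mm tall, with a handle; bystander. Origin: centre of its underside.
There are look-alikes about, which are no part of the job. Leave any blue or orange look-alike of the julienne_blade alone. Leave any orange look-alike of the straight_blade alone.

How it is judged:
On the way, in this order (a step that is already met when the one before it is completed fails the run):
1. the latch is swung open with the straight blade still in the slicer (value of joint latch above 1.3 rad and distance of straight_blade from where it was at the start of the episode below 0.03 m), for 0.1 s.
2. the straight blade lies flat in the wash tray, let go (x of straight_blade in the frame of wash_tray between -0.075 and 0.075 m and y of straight_blade in the frame of wash_tray between -0.06 and 0.06 m and z of straight_blade in the frame of wash_tray between 0 and 0.009 m and angle between straight_blade's own z axis and vertical below 0.1 rad and linear speed of straight_blade below 0.03 m/s and angular speed of straight_blade below 0.3 rad/s and contact force between the fingers and straight_blade below 0.1 N), for 0.2 s.
3. the julienne blade lies home in the seat with its notch over the pin, let go, the latch still open (x of julienne_notch in the frame of deck between 0.052 and 0.0605 m and y of julienne_notch in the frame of deck between -0.003 and 0.003 m and z of julienne_notch in the frame of deck between 0.0015 and 0.006 m and angle between the z axis of julienne_blade and the z axis of deck, either way round below 0.06 rad and angle between the x axis of julienne_blade and the x axis of deck, either way round below 0.08 rad and linear speed of julienne_blade below 0.03 m/s and angular speed of julienne_blade below 0.3 rad/s and contact force between the fingers and julienne_blade below 0.1 N and value of joint latch above 1 rad), for 0.2 s.
4. the latch is shut over the seated julienne blade (x of julienne_notch in the frame of deck between 0.052 and 0.0605 m and y of julienne_notch in the frame of deck between -0.003 and 0.003 m and z of julienne_notch in the frame of deck between 0.0015 and 0.006 m and angle between the z axis of julienne_blade and the z axis of deck, either way round below 0.06 rad and angle between the x axis of julienne_blade and the x axis of deck, either way round below 0.08 rad and value of joint latch below 0.25 rad), for 0.1 s.
At the end, for the whole second after the job is handed in: The julienne blade rests flush in the seat, notch around the pin (within 3 mm, 3.4 degrees); latch shut over it (under 0.25 rad); the straight blade lies flat inside the wash tray; both released and still; grater blade within 15 mm and bystanders within 20 mm of their starts (all of step 2 and all of step 4 and linear speed of julienne_blade below 0.03 m/s and angular speed of julienne_blade below 0.3 rad/s and contact force between the fingers and julienne_blade below 0.1 N and distance of grater_blade from where it was at the start of the episode below 0.015 m and distance of each of pusher, apple, pear, bowl, jar, table_card, mug from where it was at the start of the episode below 0.02 m); the robot touches nothing.
It fails at once if a blade is dropped (it falls freely, faster than 0.75 m/s) ((contact force between the fingers and straight_blade below 0.05 N and linear speed of straight_blade above 0.75 m/s) or (contact force between the fingers and julienne_blade below 0.05 N and linear speed of julienne_blade above 0.75 m/s)).
It fails at once if the grater blade is moved or a bystander is knocked away (distance of grater_blade from where it was at the start of the episode above 0.015 m or distance of any of pusher, apple, pear, bowl, jar, table_card, mug from where it was at the start of the episode above 0.02 m).
It also fails if it takes over 67 s, if anything falls off the work surface, if the arm or the gripper's body presses on something with over 40 N, if the wrist force passes 120 N, or if a joint passes its speed limit or range.

## Working session

There is one attempt and no reset: what is moved stays moved. The work goes in short steps, Python scripts to look and compute and a shell command to move; the robot and the scene stay as the last step left them, time stands still between calls to the robot, and variables do not carry over. Pictures are saved under pics/ and viewed, and the job is handed in when it is done.

```bash
ls; mkdir -p pics; python3 - <<'E'
from bench import *
import cv2
for n in ("scene","top","wrist"):
    c=get_calibration(n); print(n,c)
    cv2.imwrite(f"pics/{n}0.png",cv2.cvtColor(camera(n),cv2.COLOR_RGB2BGR))
print(read_state())
E
```

```text
pics
scene {'fx': 355.10549090086687, 'fy': 355.10549090086687, 'cx': 255.89320315664224, 'cy': 195.1701362555884, 'xyz': array([1.28066165, 0.59608202, 0.75887958]), 'attitude': array([0.21322733, 0.39706845, 0.78028803, 0.43361428])}
top {'fx': 405.51141648126344, 'fy': 405.51141648126344, 'cx': 257.01218330660004, 'cy': 187.85886644654747, 'xyz': array([0.28220694, 0.09886192, 1.15590486]), 'attitude': array([ 0.08134058, -0.07988028, -0.70164167,  0.70335042])}
wrist {'fx': 297.3186396354542, 'fy': 297.3186396354542, 'cx': 259.85663038374673, 'cy': 189.28833718099324, 'xyz': array([ 0.2537212 , -0.57856311,  0.38299574]), 'attitude': array([-0.12296808,  0.09448625, -0.59537596,  0.78833918])}
{'time': 0.15, 'joint_positions': array([ 1.27139888,  0.33271356, -0.06471703,  1.46072509,  0.02158985,
        1.34988338, -0.08847834]), 'joint_vel': array([-0.00124671, -0.00201042,  0.00091993, -0.00165955,  0.00127352,
        0.00131352, -0.00011707]), 'joint_torque': array([ 1.08870150e-03, -6.23630619e+01,  2.48565618e-02, -3.90138102e+01,
       -6.13280176e-02,  3.73349036e-02,  1.19464562e-04]), 'ee_pos': array([ 0.17073559, -0.60093807,  0.22195607]), 'eef_rot': array([-0.70028276, -0.09792955,  0.70040308, -0.09720793]), 'ft_force': array([ 0.45526592,  0.43322884, -0.12830422]), 'torque': array([ 0.00210015,  0.04259668, -0.03310538]), 'width': 0.08714431648812315}
```

View pics/scene0.png

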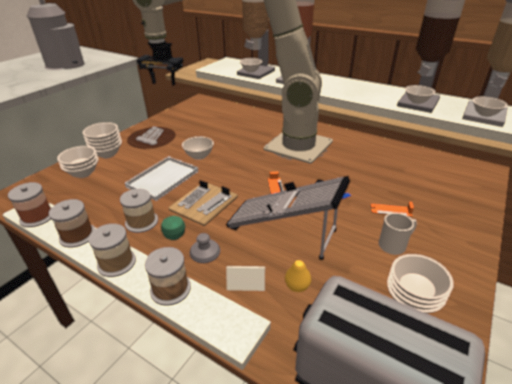

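View pics/top0.png

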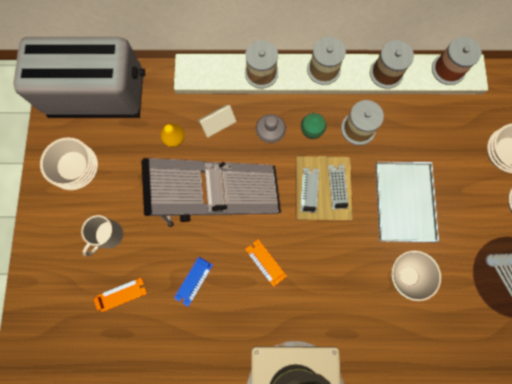

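View pics/wrist0.png

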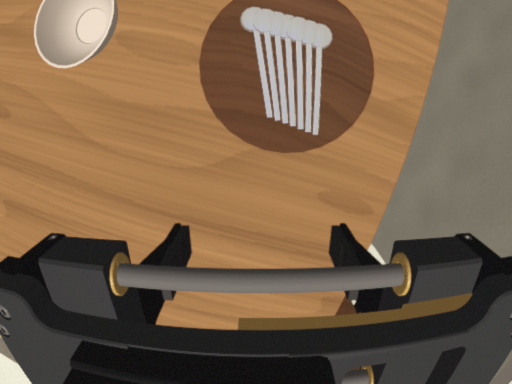

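```bash
python3 - <<'E'
import cv2
i=cv2.imread("pics/top0.png")
a=cv2.resize(i[150:225,290:360],None,fx=8,fy=8,interpolation=cv2.INTER_CUBIC);cv2.imwrite("pics/crop_board.png",a)
a=cv2.resize(i[150:225,135:290],None,fx=5,fy=5,interpolation=cv2.INTER_CUBIC);cv2.imwrite("pics/crop_sl.png",a)
i=cv2.imread("pics/scene0.png")
a=cv2.resize(i[160:270,160:360],None,fx=4,fy=4,interpolation=cv2.INTER_CUBIC);cv2.imwrite("pics/crop_sc.png",a)
E
```

```text
(no output)
```

View pics/crop_board.png

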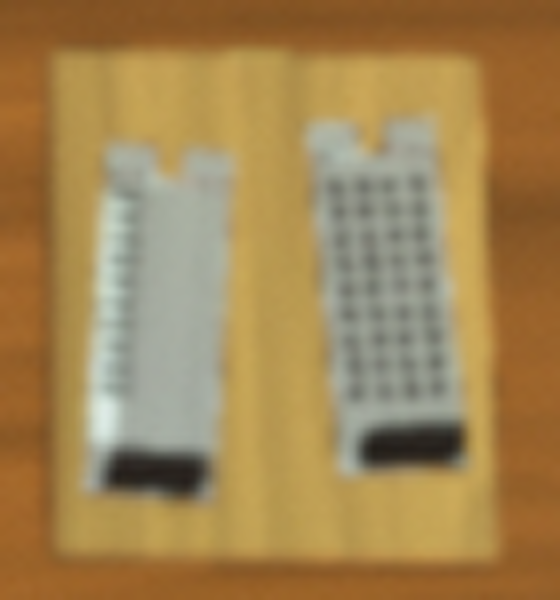

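View pics/crop_sl.png

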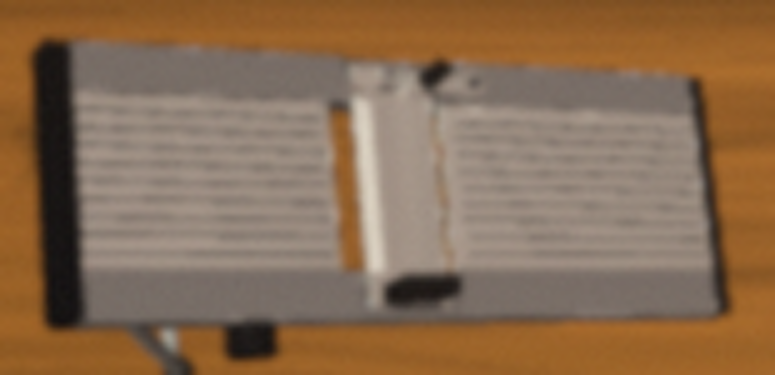

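View pics/crop_sc.png

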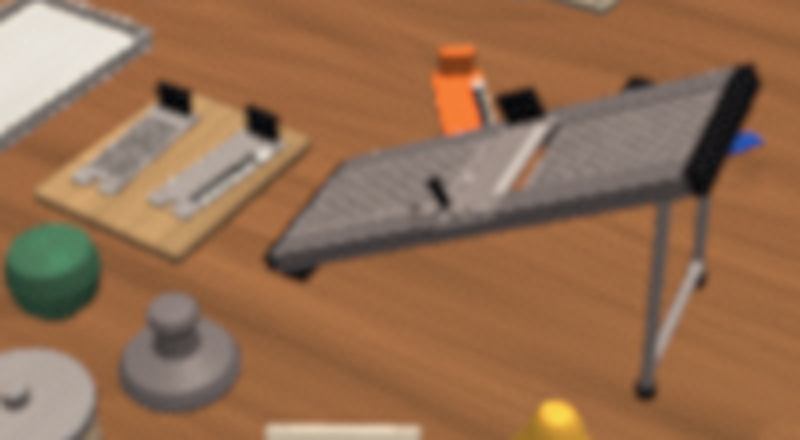

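Top view: on the board there are two candidates. The left blade (~311,190) has a tooth row along its left edge, so it is the julienne. The right blade (~339,187) has rows of holes, so it is the grater. The orange and blue ones on the table (265,262), (193,281) and (120,295) are look-alikes. The straight blade is in the slicer with its grip at (217,207) and the latch post at (222,165).

```bash
cat > h.py <<'E'
from bench import *
import numpy as np, cv2
from scipy.spatial.transform import Rotation as R
def ray(name,uv,c=None):
    c=c or get_calibration(name)
    u=(uv[0]-c['cx'])/c['fx']; v=(uv[1]-c['cy'])/c['fy']
    if name=='wrist':
        th=np.hypot(u,v); s=np.sin(th)/th if th>1e-9 else 1
        d=np.array([u*s,-v*s,-np.cos(th)])
    else: d=np.array([u,-v,-1.])
    d=R.from_quat(c['attitude']).apply(d); return np.array(c['xyz']),d/np.linalg.norm(d)
def plane(name,uv,z,c=None):
    o,d=ray(name,uv,c); return o+d*(z-o[2])/d[2]
def hit(name,uv,p0,n,c=None):
    o,d=ray(name,uv,c); return o+d*((np.array(p0)-o)@n)/(d@n)
def tri(rs):
    A=0;b=0
    for o,d in rs:
        P=np.eye(3)-np.outer(d,d);A=A+P;b=b+P@o
    p=np.linalg.solve(A,b); return p,[np.linalg.norm((np.eye(3)-np.outer(d,d))@(p-o)) for o,d in rs]
def proj(name,p,c=None):
    c=c or get_calibration(name)
    q=R.from_quat(c['attitude']).inv().apply(np.array(p)-c['xyz']); x,y,z=q[0],-q[1],-q[2]
    if name=='wrist':
        r=np.hypot(x,y); th=np.arctan2(r,z); k=th/max(r,1e-9)
    else: k=1/z
    return np.array([c['cx']+c['fx']*x*k,c['cy']+c['fy']*y*k])
def snap(name,fn):
    c=get_calibration(name); im=camera(name); cv2.imwrite('pics/'+fn,cv2.cvtColor(im,cv2.COLOR_RGB2BGR)); return im,c
E
python3 - <<'E'
from h import *
# crop_sl: scale5, off(135,150); crop_board scale 8 off (290,150); crop_sc scale4 off(160,160)
sl=lambda x,y:((x+.5)/5+135-.5,(y+.5)/5+150-.5); bd=lambda x,y:((x+.5)/8+290-.5,(y+.5)/8+150-.5); sc=lambda x,y:((x+.5)/4+160-.5,(y+.5)/4+160-.5)
def two(n,a,b): print(n,*[np.round(x,4) for x in tri([ray('top',a),ray('scene',b)])])
two('post top',sl(440,70),sc(433,183))
two('grip(straight)',sl(422,287),sc(520,103))
two('grip jul',bd(155,472),sc(262,120))
two('grip gra',bd(412,443),sc(173,95))
two('cap left-top corner',sl(40,45),sc(700,190))
for k,p in dict(jt=(170,155),jgrip=(155,475)).items(): print(k,plane('top',bd(*p),.018).round(4))
for p in [(52,50),(478,58),(498,558),(55,562)]: print('board',plane('top',bd(*p),.014).round(4))
for p in [(377,162),(433,161),(438,241),(381,242)]: print('tray',plane('top',p,.02).round(4))
print(R.from_quat(read_state()['eef_rot']).as_matrix().round(3))
E
```

```text
post top [0.5866 0.1916 0.1296] [0.0006 0.0006]
grip(straight) [0.4695 0.1989 0.1325] [0.0003 0.0003]
grip jul [ 0.4835 -0.0441  0.0349] [0.0002 0.0002]
grip gra [ 0.4942 -0.1349  0.0353] [0.0003 0.0003]
cap left-top corner [0.579  0.3833 0.1971] [0.0007 0.0007]
jt [ 0.6037 -0.0549  0.018 ]
jgrip [ 0.4856 -0.0464  0.018 ]
board [ 0.6449 -0.0131  0.014 ]
board [ 0.6422 -0.1697  0.014 ]
board [ 0.4567 -0.1678  0.014 ]
board [ 0.4549 -0.0106  0.014 ]
tray [ 0.6246 -0.2483  0.02  ]
tray [ 0.628  -0.4118  0.02  ]
tray [ 0.3953 -0.4035  0.02  ]
tray [ 0.3922 -0.2445  0.02  ]
[[-0.     0.273 -0.962]
 [ 0.001 -0.962 -0.273]
 [-1.    -0.001  0.   ]]
```

```bash
python3 -m inch '[[[1,0.6,0.4,0,0,0.1,0],[1,0.6,0.4,0,0,0.1,0],[1,0.6,0.4,0,0,0.1,0],[1,0.6,0.4,0,0,0.1,0],[1,0.6,0.4,0,0,0.1,0]]]'
python3 -m inch '[[[1,1,0,0,0,0.1,0],[1,1,0,0,0,0.1,0],[1,1,0,0,0,0.1,0],[1,1,0,0,0,0.1,0],[1,1,0,0,0,0.1,0]]]'
python3 -m inch '[[[0.8,1,0,0,0,0.017,0],[0.8,1,0,0,0,0.017,0],[0.8,1,0,0,0,0.017,0],[0.8,1,0,0,0,0.017,0]]]'
```

```text
time: 0.65
ee_pos: [0.292, -0.5285, 0.2708]
eef_rot: [0.635, 0.311, -0.635, 0.311]
ft_force: [-0.5, -1.1, 0.5]
width: 0.087
time: 1.15
ee_pos: [0.4124, -0.407, 0.27]
eef_rot: [0.508, 0.492, -0.508, 0.492]
ft_force: [0.1, -0.1, -0.3]
width: 0.0869
time: 1.55
ee_pos: [0.5094, -0.2844, 0.2701]
eef_rot: [0.483, 0.518, -0.481, 0.517]
ft_force: [0.3, 0.1, -0.4]
width: 0.087
```

```bash
python3 -m inch '[[[0,1,0,0,0,0,0],[0,1,0,0,0,0,0],[0,1,0,0,0,0,0],[0,1,0,0,0,0,0]]]'
python3 -m inch '[[[0,1,0,0.04,0,0,0],[0,1,0,0.04,0,0,0],[0,1,0,0.04,0,0,0],[0,1,0,0.04,0,0,0]]]'
python3 -m inch '[[[0,1,0,0.0433,0.003,0,0],[0,1,0,0.0433,0.003,0,0],[0,1,0,0.0433,0.003,0,0],[0,1,0,0.0433,0.003,0,0]]]'
python3 -m inch '[[[0.2,0.6,-0.3,0,0,0,0],[0.2,0.6,-0.3,0,0,0,0],[0.2,0.6,-0.3,0,0,0,0],[0.2,0.6,-0.3,0,0,0,0]]]'
python3 - <<'E'
from h import *
im,c=snap('wrist','w1.png'); print(c); s=read_state();print(s['joint_positions'].round(2),R.from_quat(s['eef_rot']).as_matrix().round(3))
E
```

```text
time: 1.95
ee_pos: [0.5064, -0.1678, 0.2706]
eef_rot: [0.483, 0.517, -0.483, 0.517]
ft_force: [-0.4, -0.6, -0.5]
width: 0.0869
time: 2.35
ee_pos: [0.5066, -0.0495, 0.2702]
eef_rot: [0.544, 0.573, -0.415, 0.451]
ft_force: [0.1, -0.0, 0.8]
width: 0.0869
time: 2.75
ee_pos: [0.5067, 0.071, 0.2703]
eef_rot: [0.595, 0.628, -0.338, 0.37]
ft_force: [0.5, 0.1, 0.7]
width: 0.087
time: 3.15
ee_pos: [0.5313, 0.1413, 0.2345]
eef_rot: [0.595, 0.628, -0.338, 0.37]
ft_force: [-0.7, -0.9, -0.3]
width: 0.0872
{'fx': 297.3186396354542, 'fy': 297.3186396354542, 'cx': 259.85663038374673, 'cy': 189.28833718099324, 'xyz': array([0.53006363, 0.13345335, 0.41637587]), 'attitude': array([ 0.10512387, -0.00506785,  0.03184351,  0.99393625])}
[ 0.61  0.24 -0.72  1.71 -0.39  1.24  0.1 ] [[-0.015  0.998  0.061]
 [ 0.497  0.061 -0.865]
 [-0.867  0.017 -0.497]]
```

View pics/w1.png

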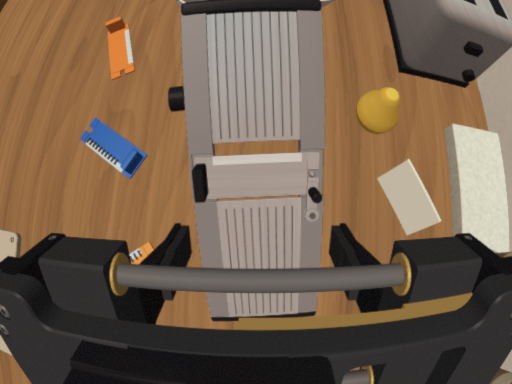

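```bash
python3 - <<'E'
import cv2
i=cv2.imread("pics/w1.png")
cv2.imwrite("pics/w1c.png",cv2.resize(i[135:235,180:340],None,fx=5,fy=5,interpolation=cv2.INTER_CUBIC))
E
```

```text
(no output)
```

View pics/w1c.png

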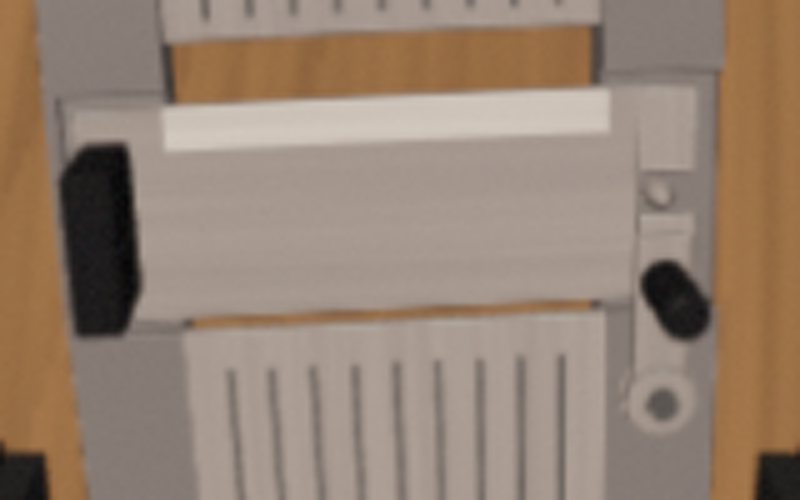

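```bash
cat >> h.py <<'E'
def deck(O,psi):
    x=np.array([np.cos(psi),np.sin(psi),0]); c,s=np.cos(np.pi/6),np.sin(np.pi/6)
    y=np.array([-np.sin(psi)*c,np.cos(psi)*c,s]); return np.c_[x,y,np.cross(x,y)]
E
python3 - <<'E'
from h import *
from scipy.optimize import least_squares
c={'fx': 297.3186396354542, 'fy': 297.3186396354542, 'cx': 259.85663038374673, 'cy': 189.28833718099324, 'xyz': np.array([0.53006363, 0.13345335, 0.41637587]), 'attitude': np.array([ 0.10512387, -0.00506785,  0.03184351,  0.99393625])}
q=lambda x,y:np.array([(x+.5)/5+180-.5,(y+.5)/5+135-.5])
pts=[((-65,23,4),(70,106)),((65,23,4),(697,86)),((57,0,8),(658,190)),((57,-45,10),(661,405)),((-64,-17,32),(80,333)),((-64,17,32),(64,180))]
def f(p):
    M=deck(None,p[2]); return np.concatenate([proj('wrist',np.array([p[0],p[1],.114])+M@(np.array(a)/1e3),c)-q(*b) for a,b in pts])
r=least_squares(f,[.527,.216,.07]); print(r.x,r.fun.reshape(-1,2).round(2))
O=np.array([r.x[0],r.x[1],.114]);M=deck(O,r.x[2]);print(M.round(3))
# post base/top hits
for h,p in ((33,(662,280)),(33,(660,278)),(9,(692,325))):
    X=hit('wrist',q(*p),O+M[:,2]*h/1e3,M[:,2],c); d=M.T@(X-O)*1e3; print(h,d.round(1), np.arctan2(d[0]-57,d[1]+45))
for a in [(57,-45,9),(57,0,8),(57,0,0),(-65,0,4),(65,-23,4),(-65,-23,4)]: print(a,proj('top',O+M@np.array(a)/1e3).round(1),proj('scene',O+M@np.array(a)/1e3).round(1))
E
```

```text
[0.52803745 0.21435362 0.11286624] [[ 0.59  0.83]
 [ 0.64 -0.58]
 [ 1.56  1.21]
 [ 0.44 -1.21]
 [-1.31  1.34]
 [-1.7  -1.81]]
[[ 0.994 -0.098  0.056]
 [ 0.113  0.861 -0.497]
 [ 0.     0.5    0.866]]
33 [51.1 -9.9 33. ] -0.1670890701024632
33 [50.7 -9.5 33. ] -0.17624893079959442
9 [ 63.1 -28.6   9. ] 0.35700787352547525
(57, -45, 9) [229.  165.6] [263.4 212.5]
(57, 0, 8) [213.6 164.9] [275.9 210.3]
(57, 0, 0) [212.4 165.8] [277.2 212.6]
(-65, 0, 4) [217.  210.3] [291.9 189. ]
(65, -23, 4) [220.6 163. ] [269.  214.3]
(-65, -23, 4) [225.  210.2] [285.8 190.5]
```

```bash
python3 - <<'E'
from h import *
from scipy.optimize import least_squares
c={'fx': 297.3186396354542, 'fy': 297.3186396354542, 'cx': 259.85663038374673, 'cy': 189.28833718099324, 'xyz': np.array([0.53006363, 0.13345335, 0.41637587]), 'attitude': np.array([ 0.10512387, -0.00506785,  0.03184351,  0.99393625])}
q=lambda x,y:np.array([(x+.5)/5+180-.5,(y+.5)/5+135-.5])
pts=[((-65,23,4),(70,106)),((65,23,4),(697,86)),((57,0,8),(659,191)),((57,-45,10),(661,405)),((-64,-17,32),(80,333)),((65,-23,4),(635,304)),((-45,-23,4),(190,325)),((-45,23,4),(163,103))]
for free in (0,1,2):
  def f(p):
    M=deck(None,p[2]); 
    O=np.array([p[0],p[1],.114+(p[3] if free else 0)])
    if free==2: M=M@R.from_rotvec([p[4],p[5],0]).as_matrix()
    return np.concatenate([proj('wrist',O+M@(np.array(a)/1e3),c)-q(*b) for a,b in pts if b!=(635,304)])
  r=least_squares(f,[.527,.216,.07]+[0]*3); print(r.x.round(4),r.fun.reshape(-1,2).round(2).tolist())
  O=np.array([r.x[0],r.x[1],.114+r.x[3]]);M=deck(O,r.x[2])
  for h,p in ((33,(690,322)),(9,(665,272))):
    X=hit('wrist',q(*p),O+M[:,2]*h/1e3,M[:,2],c); d=M.T@(X-O)*1e3; print(h,d.round(1), np.arctan2(d[0]-57,d[1]+45))
E
```

```text
[0.5278 0.2144 0.1117 0.     0.     0.    ] [[0.35, 0.73], [0.41, -0.55], [1.1, 1.04], [0.15, -1.18], [-1.62, 1.23], [-1.18, -1.79], [0.85, 0.25]]
33 [ 57.3 -18.9  33. ] 0.009794606285735983
9 [ 57.2 -16.3   9. ] 0.006493561416908998
[ 0.5277  0.2148  0.1116 -0.0016  0.      0.    ] [[0.65, 0.86], [0.04, -0.38], [0.77, 1.08], [-0.17, -1.34], [-1.31, 1.11], [-1.02, -1.88], [1.05, 0.39]]
33 [ 57.6 -19.   33. ] 0.024980527259330264
9 [ 57.5 -16.4   9. ] 0.019078587398450652
[ 0.5279  0.2134  0.0926  0.001  -0.1003  0.1048] [[0.32, 0.45], [-0.79, -0.41], [0.79, 0.77], [0.38, -0.72], [-0.35, 0.16], [-1.68, -0.27], [1.32, 0.0]]
33 [ 57.4 -16.9  33. ] 0.0127102252117964
9 [ 57.1 -14.4   9. ] 0.0018118025291708952
```

```bash
cat > go.py <<'E'
from h import *
O=np.array([.5278,.2146,.1135]); PSI=.1115; M=deck(O,PSI); n=M[:,2]
TOOL=np.c_[-n,M[:,0],np.cross(-n,M[:,0])]
def plan(target,Rt=None):
    s=read_state(); Rc=R.from_quat(s['eef_rot']); d=(np.array(target)-s['ee_pos'])/.12
    rv=(R.from_matrix(Rt)*Rc.inv()).as_rotvec()/(2*np.pi) if Rt is not None else np.zeros(3)
    print('shift',d.round(3),'turn',rv.round(4)); return d,rv
def D(a): return O+M@(np.array(a)/1e3)
E
python3 - <<'E'
from go import *
plan(D((57.4,-18.9,60)),TOOL); plan(D((57.4,-18.9,12.5)),TOOL)
E
```

```text
shift [ 0.487  0.285 -0.656] turn [0.0002 0.0028 0.008 ]
shift [ 0.465  0.482 -0.999] turn [0.0002 0.0028 0.008 ]
```

```bash
python3 -m inch '[[[0.487,0.285,-0.656,0,0.0028,0.008,0.5],[0.487,0.285,-0.656,0,0.0028,0.008,0.5],[0.487,0.285,-0.656,0,0.0028,0.008,0.5],[0.487,0.285,-0.656,0,0.0028,0.008,0.5],[0.487,0.285,-0.656,0,0.0028,0.008,0.5]]]' 15
python3 - <<'E'
from go import *
im,c=snap('wrist','w2.png'); print(c['xyz'],c['attitude'])
plan(D((57.4,-18.9,60)),TOOL); print(D((57,-18.9,33)),proj('wrist',D((57.4,-18.9,33)),c),proj('wrist',D((57,0,8)),c))
E
```

```text
time: 3.7
ee_pos: [0.59, 0.1755, 0.1575]
eef_rot: [0.578, 0.645, -0.333, 0.373]
ft_force: [0.7, 0.7, 0.8]
width: 0.0551
[0.59202481 0.16722184 0.33937293] [0.10633339 0.00547868 0.05526252 0.99277855]
shift [-0.    -0.005 -0.015] turn [0.     0.0003 0.0001]
[0.58810323 0.18827856 0.13262884] [257.93141505 222.10923256] [257.52082585 185.67172815]
```

View pics/w2.png

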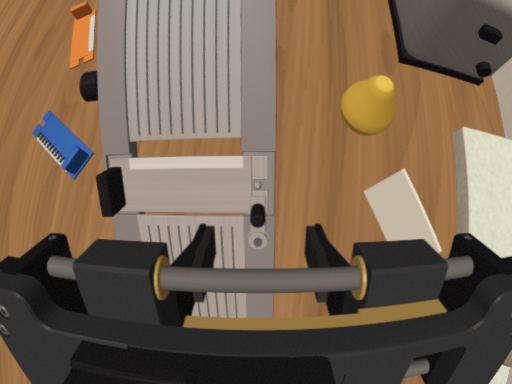

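```bash
python3 -m inch '[[[-0.022,0.197,-0.35,0,0,0,0.5],[-0.022,0.197,-0.35,0,0,0,0.5],[-0.022,0.197,-0.35,0,0,0,0.5],[-0.022,0.197,-0.35,0,0,0,0.5],[-0.022,0.197,-0.35,0,0,0,1],[-0.022,0.197,-0.35,0,0,0,1],[-0.022,0.197,-0.35,0,0,0,1],[-0.022,0.197,-0.35,0,0,0,1],[-0.022,0.197,-0.35,0,0,0,1]]]' 15
python3 - <<'E'
from go import *
im,c=snap('wrist','w3.png');s=read_state();print(s['ft_force'],s['width'],(M.T@(s['ee_pos']-O)*1e3).round(1))
E
```

```text
time: 4.65
ee_pos: [0.5866, 0.2006, 0.1139]
eef_rot: [0.577, 0.646, -0.333, 0.372]
ft_force: [-1.7, 0.3, 1.0]
width: 0.0115
[-1.14782866  0.66633219  1.08968877] 0.010345219180682473 [ 56.8 -17.5  10.6]
```

View pics/w3.png

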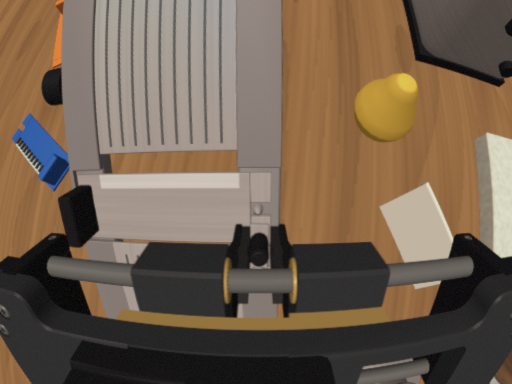

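```bash
python3 - <<'E'
from go import *
for t in (.2,.4,.6,.8,1,1.2,1.4,1.55,1.68): print(t,(M@np.array([27*np.sin(t),27*(np.cos(t)-1),0])/120).round(3))
E
```

```text
0.2 [ 0.045  0.001 -0.002]
0.4 [ 0.089 -0.006 -0.009]
0.6 [ 0.13 -0.02 -0.02]
0.8 [ 0.167 -0.041 -0.034]
1 [ 0.198 -0.068 -0.052]
1.2 [ 0.222 -0.1   -0.072]
1.4 [ 0.238 -0.136 -0.093]
1.55 [ 0.245 -0.165 -0.11 ]
1.68 [ 0.246 -0.19  -0.125]
```

```bash
python3 -m inch '[[[0.045,0.001,-0.002,0,0,0,1],[0.089,-0.006,-0.009,0,0,0,1],[0.13,-0.02,-0.02,0,0,0,1],[0.167,-0.041,-0.034,0,0,0,1],[0.198,-0.068,-0.052,0,0,0,1],[0.222,-0.1,-0.072,0,0,0,1],[0.238,-0.136,-0.093,0,0,0,1],[0.245,-0.165,-0.11,0,0,0,1],[0.246,-0.19,-0.125,0,0,0,1],[0.246,-0.19,-0.125,0,0,0,1]]]'
python3 - <<'E'
from go import *
im,c=snap('wrist','w4.png');s=read_state();p=(M.T@(s['ee_pos']-O)*1e3);print(s['ft_force'],s['width'],p.round(1),np.arctan2(p[0]-57,p[1]+45))
E
```

```text
time: 5.7
ee_pos: [0.6149, 0.1791, 0.0989]
eef_rot: [0.576, 0.648, -0.333, 0.371]
ft_force: [-5.8, 0.5, 3.5]
width: 0.0105
[-5.72387887  0.85571768  2.84939581] 0.010457918790148516 [ 82.5 -46.3   9.8] 1.6198991477660458
```

View pics/w4.png

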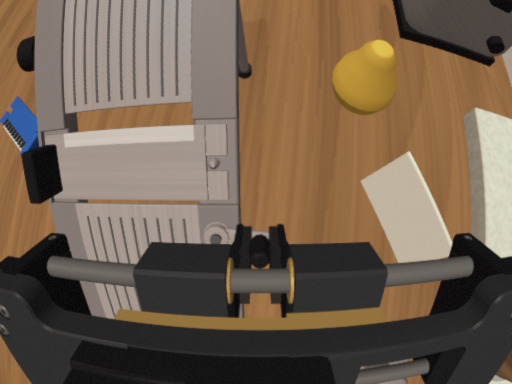

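```bash
python3 -m inch '[[[0,-0.03,-0.017,0,0,0,1],[0,-0.03,-0.017,0,0,0,1],[0,-0.03,-0.017,0,0,0,1],[0,-0.03,-0.017,0,0,0,0.8],[0,-0.03,-0.017,0,0,0,0.8],[0.01,-0.15,0.2,0,0,0,0.8],[0.02,-0.3,0.45,0,0,0,0.6],[0.02,-0.3,0.45,0,0,0,0.6],[0.02,-0.3,0.45,0,0,0,0.6]]]'
python3 - <<'E'
from go import *
im,c=snap('wrist','w5.png');s=read_state();p=(M.T@(s['ee_pos']-O)*1e3);print(s['ft_force'],s['width'],p.round(1)); print(c['xyz'],c['attitude'])
for a in [(57,0,8),(-58.5,0,32),(57,-45,9),(65,23,4),(-65,23,4),(83.6,-49.8,33)]: print(a,proj('wrist',D(a),c).round(1))
plan(D((-58.5,0,65)),TOOL);plan(D((-58.5,0,6)),TOOL)
E
```

```text
time: 6.65
ee_pos: [0.6193, 0.141, 0.153]
eef_rot: [0.577, 0.646, -0.333, 0.372]
ft_force: [0.7, -0.4, -0.3]
width: 0.0318
[ 0.12655561 -0.72232632  0.03323263] 0.03283078902517001 [ 82.  -52.1  74.9]
[0.62149061 0.13264916 0.33489749] [0.10665165 0.00599964 0.05529176 0.99273977]
(57, 0, 8) [225.2 137.6]
(-58.5, 0, 32) [ 80.6 147.8]
(57, -45, 9) [226.7 192.8]
(65, 23, 4) [235.5 107.8]
(-65, 23, 4) [ 89.2 116.7]
(83.6, -49.8, 33) [259.4 209.2]
shift [-1.21   0.285  0.146] turn [-0.0002 -0.0003 -0.0002]
shift [-1.237  0.529 -0.28 ] turn [-0.0002 -0.0003 -0.0002]
```

View pics/w5.png

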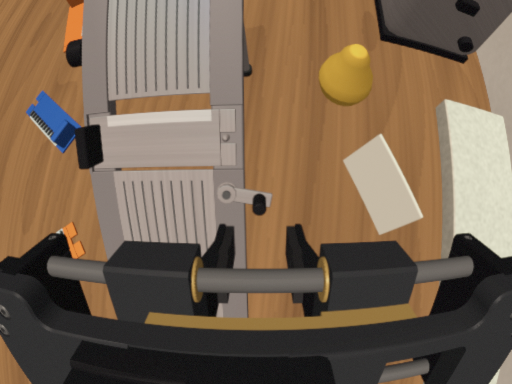

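```bash
python3 -m inch '[[[-1,0.28,0.15,0,0,0,0.5],[-1,0.28,0.15,0,0,0,0.5],[-1,0.28,0.15,0,0,0,0.5],[-1,0.28,0.15,0,0,0,0.5]]]'
python3 -m inch '[[[-0.21,0,0,0,0,0,0.5],[-0.21,0,0,0,0,0,0.5],[-0.21,0,0,0,0,0,0.5]]]'
python3 - <<'E'
from go import *
im,c=snap('wrist','w6.png');s=read_state();p=(M.T@(s['ee_pos']-O)*1e3);print(s['width'],p.round(1)); print(c['xyz'],c['attitude'])
for a in [(57,0,8),(-58.5,0,32),(57,-45,9),(65,23,4),(-65,23,4),(-53,17,32),(-53,-17,32),(-64,-17,32),(-64,17,32)]: print(a,proj('wrist',D(a),c).round(1))
plan(D((-58.5,0,6.5)),TOOL)
E
```

```text
time: 7.1
ee_pos: [0.4949, 0.177, 0.1701]
eef_rot: [0.575, 0.648, -0.333, 0.372]
ft_force: [0.8, 0.2, 0.4]
width: 0.0432
time: 7.4
ee_pos: [0.4736, 0.1752, 0.1704]
eef_rot: [0.577, 0.646, -0.333, 0.372]
ft_force: [-0.2, -0.3, -0.6]
width: 0.0438
0.043733467469079315 [-57.9  -0.1  66. ]
[0.47612662 0.16681156 0.35223996] [0.10686754 0.00684677 0.05579782 0.99268276]
(57, 0, 8) [394.5 204.1]
(-58.5, 0, 32) [257.8 217. ]
(57, -45, 9) [386.7 251.2]
(65, 23, 4) [404.3 176.8]
(-65, 23, 4) [249.7 175.6]
(-53, 17, 32) [265.7 194.5]
(-53, -17, 32) [265.4 238.2]
(-64, -17, 32) [250.4 238.1]
(-64, 17, 32) [249.9 194.4]
shift [-0.033  0.247 -0.429] turn [-0.0002 -0.0002 -0.0002]
```

View pics/w6.png

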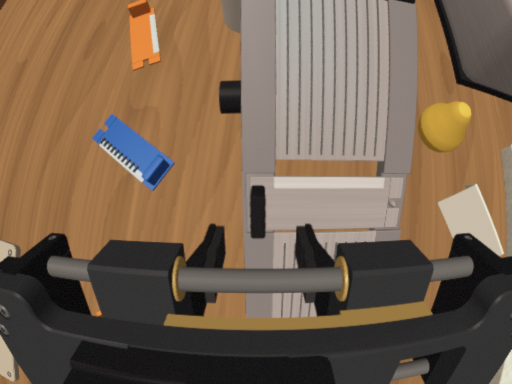

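```bash
python3 -m inch '[[[-0.02,0.12,-0.21,0,0,0,0.5],[-0.033,0.247,-0.429,0,0,0,0.5],[-0.033,0.247,-0.429,0,0,0,0.5],[-0.033,0.247,-0.429,0,0,0,0.5],[-0.033,0.247,-0.429,0,0,0,1],[-0.033,0.247,-0.429,0,0,0,1],[-0.033,0.247,-0.429,0,0,0,1],[-0.033,0.247,-0.429,0,0,0,1],[-0.033,0.247,-0.429,0,0,0,1],[-0.033,0.247,-0.429,0,0,0,1]]]' 35
python3 - <<'E'
from go import *
im,c=snap('wrist','w7.png');s=read_state();p=(M.T@(s['ee_pos']-O)*1e3);print(s['ft_force'],s['width'],p.round(2)); print(s['ee_pos'],repr(s['eef_rot']),c['xyz'],c['attitude'])
for a in [(57,0,8),(-58.5,0,32),(65,23,4),(65,-23,4)]: print(a,proj('wrist',D(a),c).round(1))
E
```

```text
time: 8.45
ee_pos: [0.4694, 0.205, 0.1194]
eef_rot: [0.577, 0.646, -0.333, 0.372]
ft_force: [-1.1, -0.3, 0.5]
width: 0.011
[-0.53510777  0.91929682 -0.40641338] 0.011041013182078731 [-59.06   0.32   6.66]
[0.46944366 0.20499466 0.11943119] array([ 0.57689111,  0.6463611 , -0.33305522,  0.37214001]) [0.47187741 0.19653264 0.30125424] [0.10694191 0.00665126 0.05593242 0.9926685 ]
(57, 0, 8) [428.8 235. ]
(-58.5, 0, 32) [258.5 261. ]
(65, 23, 4) [441.8 201.1]
(65, -23, 4) [428.2 260.2]
```

View pics/w7.png

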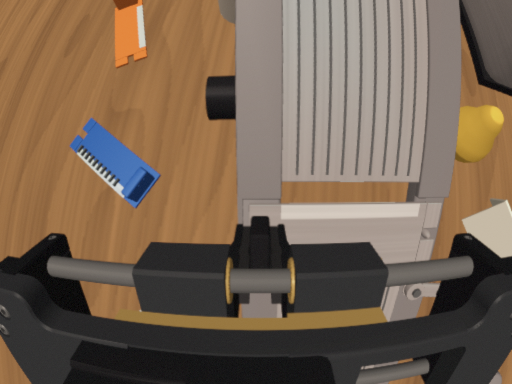

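```bash
python3 - <<'E'
from go import *
FLAT=np.c_[[0,0,-1],[1,0,0],[0,-1,0]].astype(float)
d,rv=plan((.4665,-.327,.0095),FLAT)
i=cv2.imread("pics/w7.png"); cv2.imwrite("pics/w7c.png",cv2.resize(i[185:325,225:465],None,fx=3,fy=3,interpolation=cv2.INTER_CUBIC))
E
python3 -m inch '[[[0.01,-0.08,0.14,0,0,0,1],[0.03,-0.25,0.43,0,0,0,1],[0.03,-0.4,0.7,0,0,0,1],[0.03,-0.4,0.7,0,0,0,1]]]'
python3 - <<'E'
from go import *
im,c=snap('wrist','w8.png');s=read_state();print(s['ft_force'],s['width'])
E
```

```text
shift [-0.025 -4.433 -0.916] turn [-0.0834 -0.0049 -0.0175]
time: 8.9
ee_pos: [0.4755, 0.1548, 0.2067]
eef_rot: [0.579, 0.644, -0.333, 0.374]
ft_force: [1.2, 1.1, -1.5]
width: 0.0107
[-0.25631494  0.27155546 -1.41557682] 0.010716553823646679
```

View pics/w8.png

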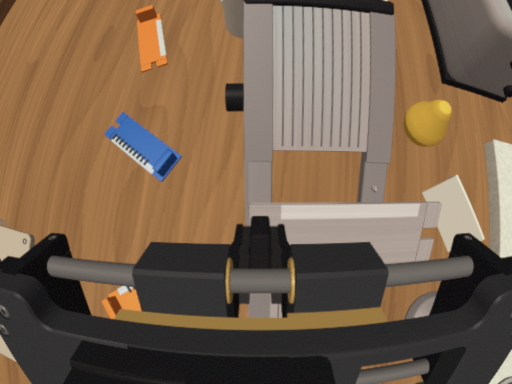

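View pics/w7c.png

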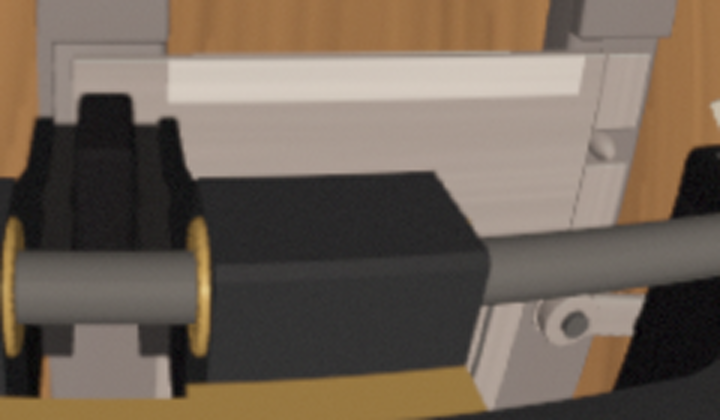

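```bash
python3 -m inch '[[[0,-0.25,0,0,0,0,1],[0,-0.6,0.1,0,0,0,1],[0,-1,0.1,0,0,0,1],[0,-1,0.1,0,0,0,1]]]'
python3 -m inch '[[[0,-0.3,0,-0.015,-0.001,-0.003,1],[0,-0.6,0,-0.03,-0.002,-0.006,1],[0,-1,0,-0.042,-0.0025,-0.009,1],[0,-1,0,-0.042,-0.0025,-0.009,1]]]'
python3 -m inch '[[[0,-0.3,0,-0.015,-0.001,-0.003,1],[0,-0.6,0,-0.03,-0.002,-0.006,1],[0,-1,0,-0.042,-0.0025,-0.009,1],[0,-1,0,-0.042,-0.0025,-0.009,1]]]'
python3 -m inch '[[[0,-0.3,-0.1,0,0,0,1],[0,-0.7,-0.4,0,0,0,1],[0,-1,-0.8,0,0,0,1],[0,-1,-0.8,0,0,0,1],[0,-1,-0.8,0,0,0,1]]]'
python3 - <<'E'
from go import *
im,c=snap('wrist','w9.png');s=read_state();print(s['ft_force'],s['width'],s['joint_positions'].round(2))
snap('top','t9.png')
FLAT=np.c_[[0,0,-1],[1,0,0],[0,-1,0]].astype(float)
plan((.4665,-.327,.0095),FLAT)
E
```

```text
time: 9.35
ee_pos: [0.4733, 0.0309, 0.2137]
eef_rot: [0.579, 0.644, -0.336, 0.371]
ft_force: [0.0, 0.2, -1.8]
width: 0.0107
time: 9.75
ee_pos: [0.4728, -0.0867, 0.2146]
eef_rot: [0.544, 0.576, -0.423, 0.44]
ft_force: [0.4, 0.5, -0.7]
width: 0.0108
time: 10.15
ee_pos: [0.4722, -0.206, 0.2141]
eef_rot: [-0.5, -0.497, 0.503, -0.5]
ft_force: [0.3, 1.0, -1.6]
width: 0.0108
time: 10.65
ee_pos: [0.4713, -0.3223, 0.1159]
eef_rot: [-0.501, -0.5, 0.502, -0.498]
ft_force: [-0.2, 0.5, 0.0]
width: 0.0109
[ 0.0995943   1.14402737 -0.35029071] 0.010827776006649428 [ 0.92  0.34 -0.48  1.71  0.17  1.13  0.39]
shift [-0.063 -0.052 -0.92 ] turn [0.0003 0.0003 0.0002]
```

View pics/w9.png

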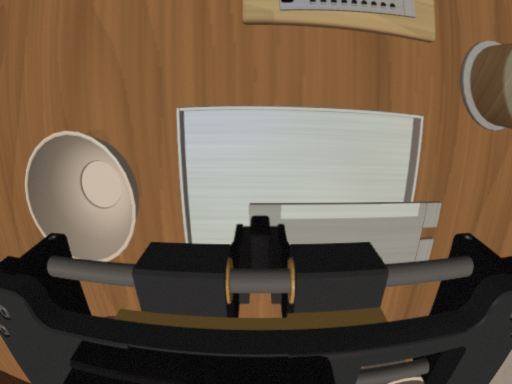

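View pics/t9.png

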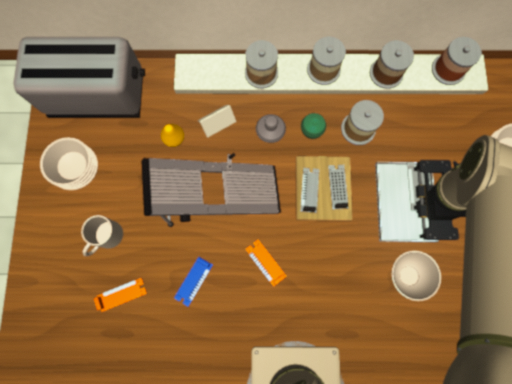

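```bash
python3 - <<'E'
from go import *
c=get_calibration('wrist')
for p in [(180,109),(421,117),(190,243),(412,195)]: print(plane('wrist',p,.02,c).round(4))
E
```

```text
[ 0.4047 -0.2455  0.02  ]
[ 0.6308 -0.2476  0.02  ]
[ 0.4048 -0.3774  0.02  ]
[ 0.6306 -0.3269  0.02  ]
```

```bash
python3 -m inch '[[[-0.05,-0.05,-0.4,0,0,0,1],[-0.05,-0.05,-0.7,0,0,0,1],[-0.05,-0.05,-0.85,0,0,0,1],[-0.05,-0.05,-0.88,0,0,0,1],[-0.05,-0.05,-0.9,0,0,0,1],[-0.05,-0.05,-0.91,0,0,0,1],[-0.05,-0.05,-0.91,0,0,0,1]]]'
```

```text
time: 11.45
ee_pos: [0.468, -0.3291, 0.0117]
eef_rot: [0.5, 0.497, -0.501, 0.501]
ft_force: [1.4, -1.0, -1.0]
width: 0.0109
```

```bash
python3 -m inch '[[[0,0,-0.01,0,0,0,1],[0,0,-0.02,0,0,0,1],[0,0,-0.02,0,0,0,1]]]'
```

```text
time: 11.75
ee_pos: [0.4675, -0.3294, 0.0091]
eef_rot: [-0.5, -0.498, 0.501, -0.501]
ft_force: [-3.3, 2.4, 10.4]
width: 0.0105
```

```bash
python3 -m inch '[[[0,0,0.008,0,0,0,1],[0,0,0.008,0,0,0,0.7],[0,0,0.008,0,0,0,0.7],[0,0,0.008,0,0,0,0.7],[0,0,0.15,0,0,0,0.7],[0,0,0.5,0,0,0,0.5],[0,0,1,0,0,0,0.5],[0,0,1,0,0,0,0.5]]]'
python3 - <<'E'
from go import *
im,c=snap('wrist','w10.png')
E
```

```text
time: 12.55
ee_pos: [0.4696, -0.3302, 0.1335]
eef_rot: [0.501, 0.495, -0.501, 0.503]
ft_force: [0.2, 0.1, 0.2]
width: 0.04
```

View pics/w10.png

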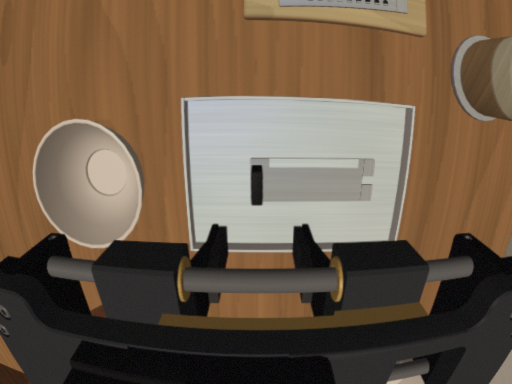

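```bash
python3 -m inch '[[[0.1,1,0,0,0,0,0.4],[0.1,1,0,0,0,0,0.4],[0.1,1,0,0,0,0,0.4],[0.1,1,0,0,0,0,0.4]]]'
python3 -m inch '[[[0,1,0.1,0,0,0,0.4],[0,1,0.1,0,0,0,0.4],[0,1,0.1,0,0,0,0.4],[0,1,0.1,0,0,0,0.4]]]'
python3 -m inch '[[[0,0.25,0,0,0,0,0.4],[0,0.25,0,0,0,0,0.4],[0,0.25,0,0,0,0,0.4]]]'
python3 - <<'E'
from go import *
im,c=snap('wrist','w11.png'); print(c,read_state()['ee_pos'])
i=cv2.imread("pics/w11.png"); cv2.imwrite("pics/w11c.png",cv2.resize(i[140:260,220:420],None,fx=4,fy=4,interpolation=cv2.INTER_CUBIC))
E
```

```text
time: 13.0
ee_pos: [0.4792, -0.205, 0.1269]
eef_rot: [0.499, 0.5, -0.5, 0.501]
ft_force: [-0.0, -0.6, 0.0]
width: 0.052
time: 13.4
ee_pos: [0.4791, -0.0864, 0.1395]
eef_rot: [0.499, 0.499, -0.5, 0.501]
ft_force: [0.0, -0.8, -0.6]
width: 0.0521
time: 13.7
ee_pos: [0.4788, -0.0602, 0.1391]
eef_rot: [-0.5, -0.498, 0.502, -0.5]
ft_force: [0.6, 0.0, -0.3]
width: 0.0521
{'fx': 297.3186396354542, 'fy': 297.3186396354542, 'cx': 259.85663038374673, 'cy': 189.28833718099324, 'xyz': array([0.48042057, 0.02452056, 0.29999052]), 'attitude': array([-1.56209325e-01,  2.59672447e-04, -1.87523003e-03,  9.87722159e-01])} [ 0.47878647 -0.0606495   0.13917143]
```

View pics/w11.png

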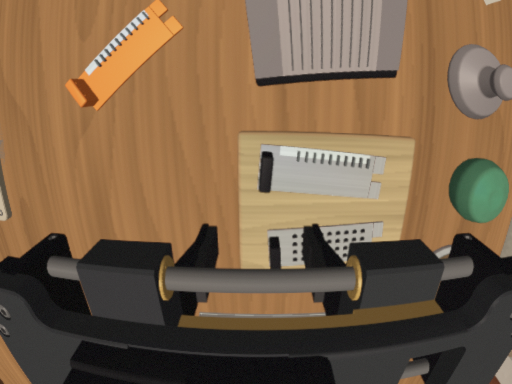

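View pics/w11c.png

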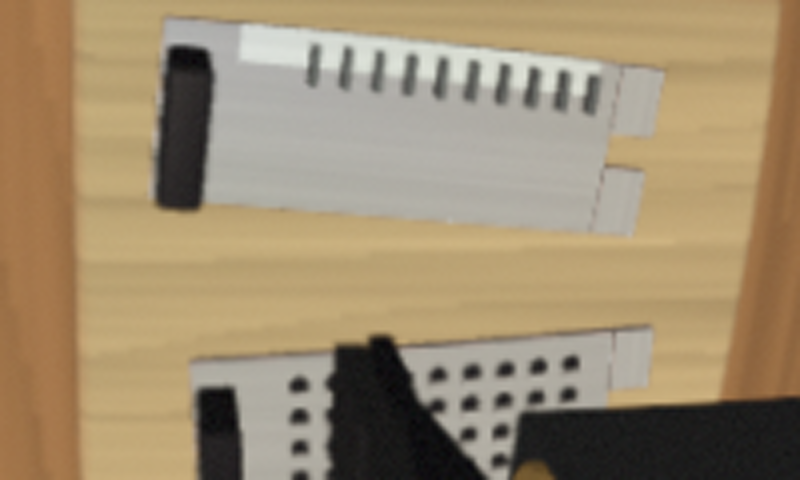

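The blade at wrist px (262–385, 145–198) is steel with ten teeth along one edge, so it is the julienne. The one below it (~270–382, 225–268) has holes, so it is the grater.

```bash
cat > jb.py <<'E'
from go import *
from scipy.optimize import least_squares
def fitblade(c,pix,z0,guess):
    # pix: list of ((bx,by,bz) mm,(u,v)); flat blade pose x,y,yaw by least squares of ray hits
    def f(p):
        out=[]
        for a,uv in pix:
            h=plane('wrist',uv,z0+a[2]/1e3,c)[:2]
            m=p[:2]+R.from_euler('z',p[2]).as_matrix()[:2,:2]@(np.array(a[:2])/1e3); out.append((h-m)*1e3)
        return np.concatenate(out)
    r=least_squares(f,guess,x_scale=[.01,.01,.1]); return r.x,r.fun.reshape(-1,2).round(1)
E
python3 - <<'E'
from jb import *
c=get_calibration('wrist')
q=lambda x,y:np.array([(x+.5)/4+220-.5,(y+.5)/4+140-.5])
pix=[((-65,23,4),q(163,15)),((65,23,4),q(664,68)),((65,-23,4),q(632,236)),((-65,-23,4),q(152,202)),((52.5,0,4),q(608,150))]
x,res=fitblade(c,pix,.014,[.54,-.05,-.05]); print(x,res.tolist())
g=x[:2]+R.from_euler('z',x[2]).as_matrix()[:2,:2]@[-.0585,0]; print('grip',g)
print('pred grip top',[proj('wrist',[*(x[:2]+R.from_euler('z',x[2]).as_matrix()[:2,:2]@np.array([a,b])),.046],c).round(1).tolist() for a,b in ((-.064,.017),(-.053,.017),(-.053,-.017),(-.064,-.017))])
F=R.from_euler('z',x[2]).as_matrix()@np.c_[[0,0,-1],[1,0,0],[0,-1,0]].astype(float)
plan([*g,.085],F); plan([*g,.014+.0065],F)
E
```

```text
[ 0.54335726 -0.05023811 -0.08384688] [[0.3, 0.6], [-0.7, -0.0], [-0.8, 0.1], [1.2, -0.6], [-0.0, -0.1]]
grip [ 0.48506277 -0.04533881]
pred grip top [[260.7, 156.1], [273.3, 157.0], [269.8, 193.9], [257.7, 193.0]]
shift [ 0.052  0.128 -0.451] turn [ 0.0006  0.     -0.0126]
shift [ 0.052  0.128 -0.989] turn [ 0.0006  0.     -0.0126]
```

```bash
python3 -m inch '[[[0.052,0.128,-0.2,0,0,-0.0126,0.4],[0.052,0.128,-0.45,0,0,-0.0126,0.4],[0.052,0.128,-0.45,0,0,-0.0126,0.4],[0.052,0.128,-0.45,0,0,-0.0126,0.5]]]'
python3 - <<'E'
from jb import *
im,c=snap('wrist','w12.png'); print(read_state()['ee_pos'],read_state()['width'])
x=np.array([ 0.54335726,-0.05023811,-0.08384688]); g=[.48506,-.04534]
F=R.from_euler('z',x[2]).as_matrix()@np.c_[[0,0,-1],[1,0,0],[0,-1,0]].astype(float)
plan([*g,.0205],F)
for a in ((-.064,.017,.032),(-.053,.017,.032),(-.053,-.017,.032),(-.065,.023,.004),(.065,.023,.004),(.065,-.023,.004)): print(a,proj('wrist',np.array([*x[:2],.014])+R.from_euler('z',x[2]).as_matrix()@np.array(a),c).round(1))
E
```

```text
time: 14.15
ee_pos: [0.485, -0.0447, 0.0858]
eef_rot: [-0.52, -0.478, 0.521, -0.479]
ft_force: [0.5, 1.0, 0.4]
width: 0.0493
[ 0.48564621 -0.04459119  0.08665171] 0.04715001153983338
shift [-0.005 -0.006 -0.551] turn [ 0.0006  0.0002 -0.0001]
(-0.064, 0.017, 0.032) [250.5 193.8]
(-0.053, 0.017, 0.032) [266.  193.8]
(-0.053, -0.017, 0.032) [265.6 236.4]
(-0.065, 0.023, 0.004) [250.3 175.3]
(0.065, 0.023, 0.004) [401.6 176.5]
(0.065, -0.023, 0.004) [394.1 225.2]
```

View pics/w12.png

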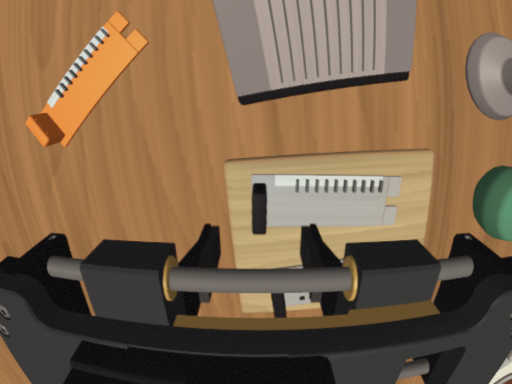

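```bash
python3 -m inch '[[[-0.005,-0.006,-0.25,0,0,0,0.5],[-0.005,-0.006,-0.5,0,0,0,0.5],[-0.005,-0.006,-0.548,0,0,0,0.5],[-0.005,-0.006,-0.548,0,0,0,0.5],[-0.005,-0.006,-0.548,0,0,0,1],[-0.005,-0.006,-0.548,0,0,0,1],[-0.005,-0.006,-0.548,0,0,0,1],[-0.005,-0.006,-0.548,0,0,0,1],[-0.005,-0.006,-0.548,0,0,0,1],[-0.005,-0.006,-0.548,0,0,0,1]]]' 35
python3 - <<'E'
from jb import *
im,c=snap('wrist','w13.png'); s=read_state(); print(s['ee_pos'],s['width'],s['ft_force'])
i=cv2.imread("pics/w13.png"); cv2.imwrite("pics/w13c.png",cv2.resize(i[185:325,225:465],None,fx=3,fy=3,interpolation=cv2.INTER_CUBIC))
E
```

```text
time: 15.2
ee_pos: [0.4848, -0.0443, 0.0203]
eef_rot: [-0.52, -0.478, 0.521, -0.48]
ft_force: [-0.9, 0.0, 3.8]
width: 0.0108
[ 0.48479759 -0.04433767  0.02032172] 0.01042108112252384 [-1.10640559  0.43085974  4.51215636]
```

View pics/w13c.png

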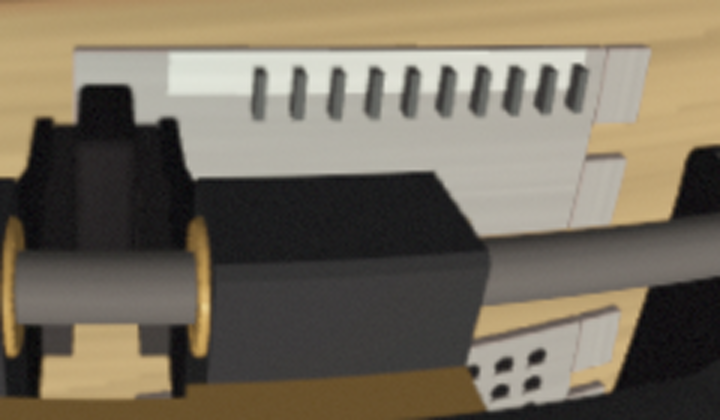

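```bash
python3 - <<'E'
from jb import *
q=lambda x,y:np.array([(x+.5)/3+225-.5,(y+.5)/3+185-.5])
# tool-frame comparison: cast rays in the tool frame onto plane under = 2.3mm beyond tip
def tool(cx,ca,tp,tq,uvs,off):
    c=get_calibration('wrist'); c=dict(c); c['xyz']=cx;c['attitude']=ca
    Rt=R.from_quat(tq).as_matrix(); n=-Rt[:,0]; p0=tp+Rt[:,0]*off
    for uv in uvs:
        X=hit('wrist',q(*uv),p0,n,c); print((Rt.T@(X-tp)*1e3).round(1))
print('straight'); tool(np.array([0.47187741,0.19653264,0.30125424]),np.array([0.10694191,0.00665126,0.05593242,0.9926685]),np.array([.46944,.20499,.11943]),[ 0.57689111,0.6463611,-0.33305522,0.37214001],[(75,58),(648,55),(584,57),(168,58)],.0023)
s=read_state();c=get_calibration('wrist')
print('jul'); tool(c['xyz'],c['attitude'],s['ee_pos'],s['eef_rot'],[(76,46),(648,47),(587,47),(168,50),(635,122),(622,155)],.0023)
E
```

```text
straight
[  2.3  -4.8 -21.9]
[  2.3 123.3 -21.3]
[  2.3 105.5 -21.2]
[  2.3  13.5 -21.9]
jul
[  2.3  -4.4 -25.3]
[  2.3 122.5 -24.1]
[  2.3 105.6 -24.4]
[  2.3  13.5 -24.5]
[  2.3 123.2  -5.7]
[  2.3 121.6   2.6]
```

```bash
python3 -m inch '[[[0,0,0.1,0,0,0,1],[0,0,0.4,0,0,0,1],[0,0,0.8,0,0,0,1],[0,0,1,0,0,0,1],[0,0,1,0,0,0,1]]]'
python3 - <<'E'
from jb import *
im,c=snap('wrist','w14.png'); s=read_state(); print(s['ee_pos'],s['width'],s['ft_force'])
plan(D((-58.6,-1.5,60)),TOOL)
E
```

```text
time: 15.75
ee_pos: [0.4868, -0.0442, 0.1442]
eef_rot: [0.521, 0.476, -0.519, 0.482]
ft_force: [0.0, -0.3, -1.7]
width: 0.0106
[ 0.48549713 -0.04437311  0.14188612] 0.010927509425522572 [ 0.40743977  0.40057816 -2.08034635]
shift [-0.104  1.845  0.19 ] turn [0.0841 0.0019 0.0303]
```

View pics/w14.png

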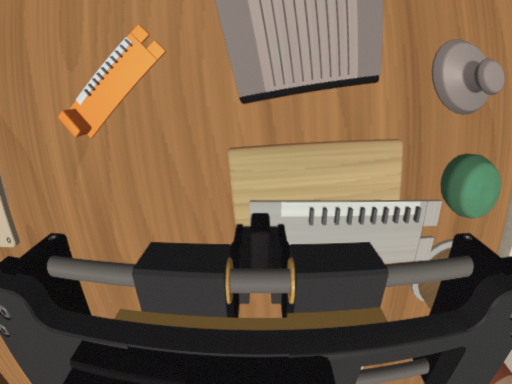

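```bash
python3 -m inch '[[[0,0.2,0.2,0.01,0,0.004,1],[-0.02,0.5,0.4,0.03,0,0.01,1],[-0.05,0.9,0.5,0.05,0.001,0.018,1],[-0.05,0.9,0.5,0.05,0.001,0.018,1],[-0.05,0.9,0.5,0.05,0.001,0.018,1]]]'
python3 - <<'E'
from jb import *
plan(D((-58.6,-1.5,60)),TOOL)
E
```

```text
time: 16.3
ee_pos: [0.4779, 0.0633, 0.1988]
eef_rot: [0.558, 0.584, -0.414, 0.42]
ft_force: [-0.2, -0.1, -1.7]
width: 0.0109
shift [-0.041  0.947 -0.284] turn [0.0342 0.0001 0.0121]
```

```bash
python3 -m inch '[[[-0.01,0.3,0,0.01,0,0.004,1],[-0.02,0.6,-0.1,0.025,0,0.008,1],[-0.041,0.947,-0.284,0.0342,0,0.0121,1],[-0.041,0.947,-0.284,0.0342,0,0.0121,1],[-0.041,0.947,-0.284,0.0342,0,0.0121,1]]]'
python3 - <<'E'
from jb import *
im,c=snap('wrist','w15.png'); s=read_state(); p=(M.T@(s['ee_pos']-O)*1e3); print(p.round(1),s['width'],s['ft_force'])
i=cv2.imread("pics/w15.png"); cv2.imwrite("pics/w15c.png",cv2.resize(i[165:325,225:465],None,fx=3,fy=3,interpolation=cv2.INTER_CUBIC))
plan(D((-58.6,-1.5,60)),TOOL);plan(D((-58.6,-1.5,18)),TOOL);print(proj('wrist',D((57,0,8)),c))
# predicted pin location once lowered: compare blade corners in the tool frame
Rt=R.from_quat(s['eef_rot']).as_matrix()
E
```

```text
time: 16.8
ee_pos: [0.4728, 0.177, 0.1646]
eef_rot: [0.577, 0.646, -0.333, 0.373]
ft_force: [-0.1, -0.7, -0.1]
width: 0.0106
[-58.1  -1.7  60.9] 0.010765755554569106 [ 0.32666542 -0.52778715 -0.47009821]
shift [-0.005  0.005 -0.005] turn [0.     0.0003 0.0002]
shift [-0.024  0.179 -0.308] turn [0.     0.0003 0.0002]
[397.99699298 204.93293746]
```

View pics/w15c.png

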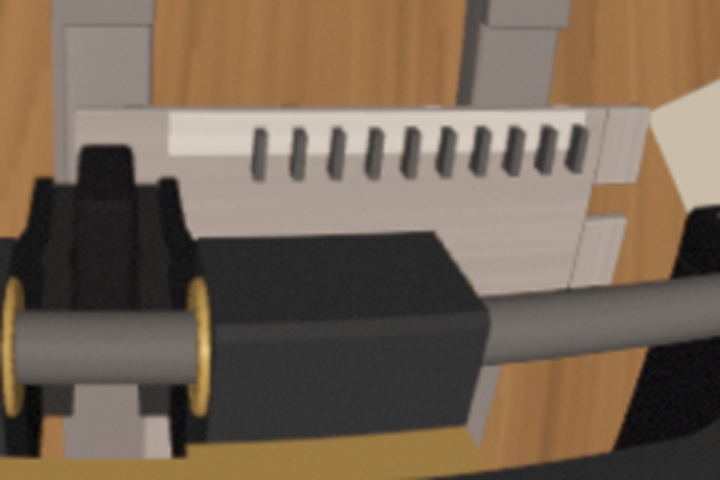

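```bash
python3 -m inch '[[[-0.01,0.08,-0.14,0,0,0,1],[-0.024,0.179,-0.308,0,0.0003,0,1],[-0.024,0.179,-0.308,0,0.0003,0,1],[-0.024,0.179,-0.308,0,0.0003,0,1]]]'
python3 - <<'E'
from jb import *
im,c=snap('wrist','w16.png'); s=read_state(); p=(M.T@(s['ee_pos']-O)*1e3); print(p.round(1),s['width'],s['ft_force'])
i=cv2.imread("pics/w16.png"); cv2.imwrite("pics/w16c.png",cv2.resize(i[165:325,225:465],None,fx=3,fy=3,interpolation=cv2.INTER_CUBIC))
for h in (18,12,9,6): plan(D((-58.6,-1.5,h)),TOOL)
a=proj('wrist',D((57,0,8)),c);print(a,(a-[225,165])*3)
E
```

```text
time: 17.25
ee_pos: [0.4713, 0.1979, 0.1295]
eef_rot: [0.578, 0.645, -0.333, 0.373]
ft_force: [0.3, 0.3, -1.5]
width: 0.011
[-57.6  -0.8  19.4] 0.010973318440745445 [ 0.31708951 -1.33277359 -0.32827748]
shift [-0.009  0.    -0.013] turn [-0.0001  0.0003  0.0002]
shift [-0.011  0.025 -0.056] turn [-0.0001  0.0003  0.0002]
shift [-0.013  0.037 -0.078] turn [-0.0001  0.0003  0.0002]
shift [-0.014  0.05  -0.1  ] turn [-0.0001  0.0003  0.0002]
[419.5192616  225.77252149] [583.55778479 182.31756447]
```

View pics/w16c.png

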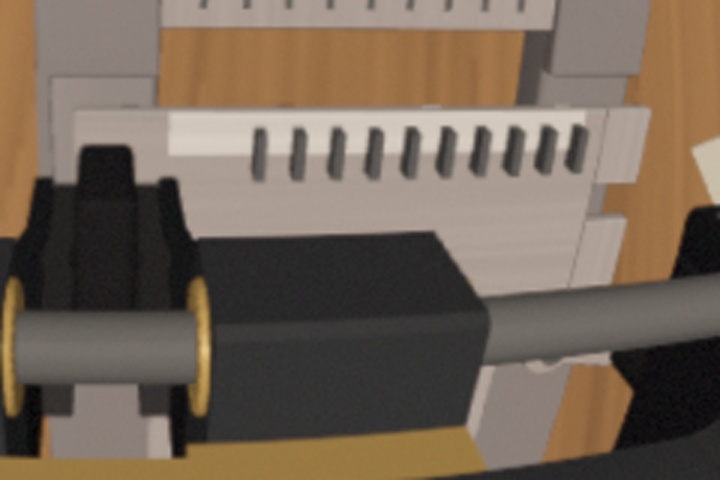

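```bash
python3 -m inch '[[[-0.012,0.012,-0.035,0,0,0,1],[-0.013,0.025,-0.056,0,0,0,1],[-0.014,0.037,-0.078,0,0,0,1],[-0.014,0.037,-0.078,0,0,0,1]]]'
python3 - <<'E'
from jb import *
im,c=snap('wrist','w17.png'); s=read_state(); p=(M.T@(s['ee_pos']-O)*1e3); print(p.round(1),s['width'],s['ft_force'])
i=cv2.imread("pics/w17.png"); cv2.imwrite("pics/w17c.png",cv2.resize(i[195:285,345:465],None,fx=6,fy=6,interpolation=cv2.INTER_CUBIC))
for h in (9,6): plan(D((-58.6,-1.5,h)),TOOL)
E
```

```text
time: 17.7
ee_pos: [0.4689, 0.2033, 0.1194]
eef_rot: [0.578, 0.646, -0.333, 0.372]
ft_force: [-0.1, 0.1, -0.7]
width: 0.0106
[-59.7  -1.    7.6] 0.010744711735052542 [ 0.72470396  0.1574512  -1.95505619]
shift [ 0.01  -0.008  0.008] turn [-0.0002  0.0001  0.    ]
shift [ 0.008  0.004 -0.013] turn [-0.0002  0.0001  0.    ]
```

View pics/w17c.png

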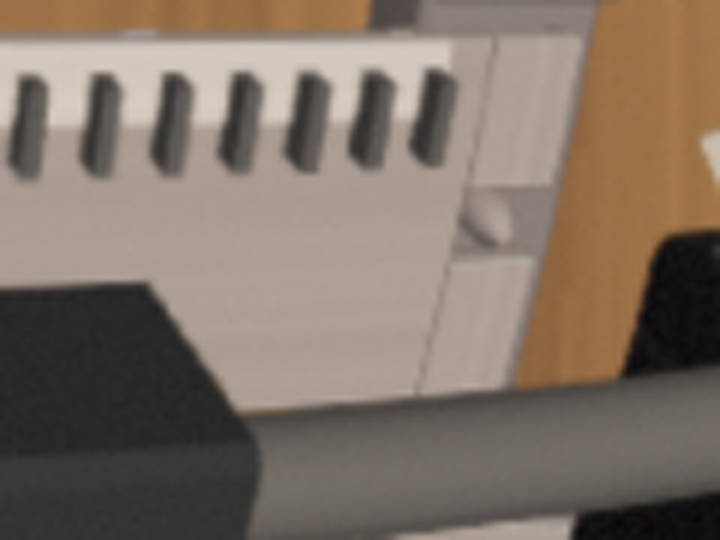

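```bash
python3 -m inch '[[[0,0.004,-0.008,0,0,0,1],[0,0.009,-0.015,0,0,0,1],[0,0.009,-0.015,0,0,0,1]]]'
python3 - <<'E'
from jb import *
s=read_state(); p=(M.T@(s['ee_pos']-O)*1e3); print(p.round(1),s['width'],s['ft_force'],(M.T@s['ft_force']).round(1))
E
```

```text
time: 18.05
ee_pos: [0.4693, 0.2037, 0.1188]
eef_rot: [0.578, 0.646, -0.333, 0.372]
ft_force: [-8.2, -9.1, 18.5]
width: 0.0108
[-59.4  -1.1   6.8] 0.010794736746288313 [-8.15897484 -9.09775866 18.53577546] [-9.1  2.2 20.1]
```

```bash
python3 -m inch '[[[-0.004,-0.003,0.006,0,0,0,1],[-0.004,-0.003,0.006,0,0,0,0.7],[-0.004,-0.003,0.006,0,0,0,0.7],[-0.004,-0.003,0.006,0,0,0,0.7],[-0.004,-0.003,0.006,0,0,0,0.7],[0.005,-0.06,0.1,0,0,0,0.7],[0.02,-0.25,0.43,0,0,0,0.7],[0.02,-0.25,0.43,0,0,0,0.5],[0.02,-0.25,0.43,0,0,0,0.5]]]'
python3 - <<'E'
from jb import *
im,c=snap('wrist','w18.png'); s=read_state(); p=(M.T@(s['ee_pos']-O)*1e3); print(p.round(1),s['width'],s['ft_force'],c['xyz'],c['attitude'])
i=cv2.imread("pics/w18.png"); cv2.imwrite("pics/w18c.png",cv2.resize(i[150:280,230:430],None,fx=4,fy=4,interpolation=cv2.INTER_CUBIC))
for a in [(57,0,8),(65,23,4),(65,-23,4),(-65,23,4),(-64,17,32),(-53,-17,32)]: print(a,(4*(proj('wrist',D(a),c)-[230,150])).round(0))
E
```

```text
time: 18.95
ee_pos: [0.4722, 0.1739, 0.1698]
eef_rot: [0.578, 0.645, -0.333, 0.373]
ft_force: [-0.3, -0.3, -0.1]
width: 0.0352
[-60.5  -1.4  65. ] 0.03870224346750439 [-0.20422209  1.05138018 -0.09247338] [0.47394931 0.16551357 0.35167598] [0.10663841 0.00475972 0.05475417 0.99277771]
(57, 0, 8) [663. 209.]
(65, 23, 4) [702. 100.]
(65, -23, 4) [671. 299.]
(-65, 23, 4) [85. 96.]
(-64, 17, 32) [ 88. 170.]
(-53, -17, 32) [149. 346.]
```

View pics/w18c.png

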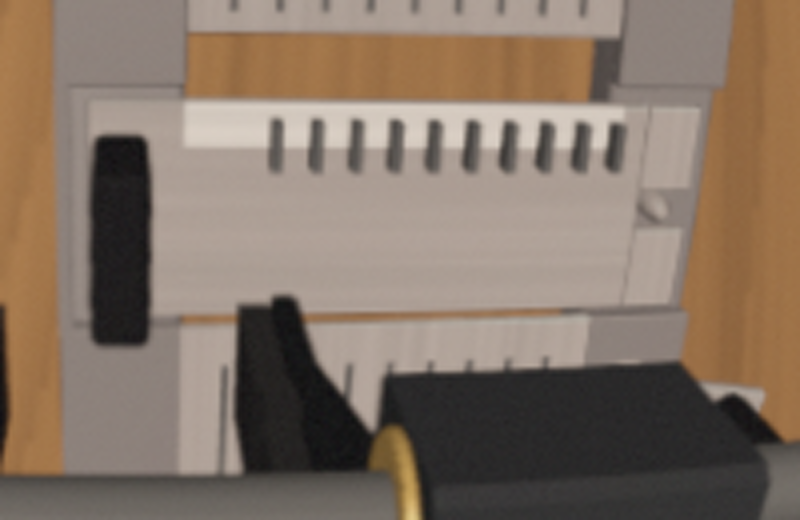

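```bash
python3 - <<'E'
from jb import *
plan(D((83.3,-50,65)),TOOL);plan(D((83.3,-50,11.5)),TOOL)
E
```

```text
shift [ 1.23  -0.215 -0.203] turn [-0.0002  0.0001  0.0001]
shift [ 1.205  0.006 -0.589] turn [-0.0002  0.0001  0.0001]
```

```bash
python3 -m inch '[[[1,-0.2,-0.1,0,0,0,0.6],[1,-0.2,-0.1,0,0,0,0.6],[1,-0.2,-0.1,0,0,0,0.6],[1,-0.2,-0.1,0,0,0,0.65]]]'
python3 -m inch '[[[0.23,-0.015,-0.1,0,0,0,0.65],[0.23,-0.015,-0.1,0,0,0,0.65],[0.23,-0.015,-0.1,0,0,0,0.65]]]'
python3 - <<'E'
from jb import *
im,c=snap('wrist','w19.png'); s=read_state(); p=(M.T@(s['ee_pos']-O)*1e3); print(p.round(1),s['width'],s['ft_force'])
plan(D((83.3,-50,11.5)),TOOL); print(proj('wrist',D((83.6,-49.8,33)),c))
E
```

```text
time: 19.4
ee_pos: [0.593, 0.1503, 0.1552]
eef_rot: [0.578, 0.646, -0.333, 0.371]
ft_force: [-0.0, -0.0, -0.7]
width: 0.0329
time: 19.7
ee_pos: [0.6178, 0.1497, 0.1446]
eef_rot: [0.577, 0.647, -0.333, 0.372]
ft_force: [-0.2, 1.2, 0.9]
width: 0.0304
[ 82.2 -48.8  64.7] 0.029995408635923135 [-0.49405642  1.42133438  0.06108536]
shift [-0.015  0.213 -0.389] turn [-0.0003 -0.0001 -0.0002]
[260.11483707 219.87284609]
```

View pics/w19.png

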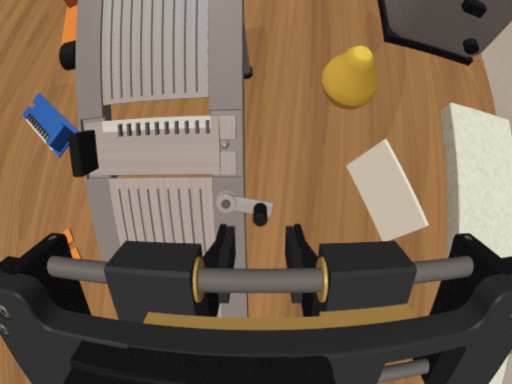

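```bash
python3 -m inch '[[[-0.01,0.1,-0.18,0,0,0,0.77],[-0.015,0.203,-0.371,0,0,0,0.77],[-0.015,0.203,-0.371,0,0,0,0.77],[-0.015,0.203,-0.371,0,0,0,0.77],[-0.015,0.203,-0.371,0,0,0,1],[-0.015,0.203,-0.371,0,0,0,1],[-0.015,0.203,-0.371,0,0,0,1],[-0.015,0.203,-0.371,0,0,0,1]]]' 15
python3 - <<'E'
from jb import *
im,c=snap('wrist','w20.png'); s=read_state(); p=(M.T@(s['ee_pos']-O)*1e3); print(p.round(1),s['width'],s['ft_force'])
t0=1.74
for t in (1.55,1.35,1.15,.95,.75,.55,.35,.15,.0): print(t,(M@np.array([27*(np.sin(t)-np.sin(t0)),27*(np.cos(t)-np.cos(t0)),0])/120).round(3))
E
```

```text
time: 20.55
ee_pos: [0.6156, 0.1723, 0.1019]
eef_rot: [0.576, 0.647, -0.333, 0.372]
ft_force: [-12.7, -5.7, 10.7]
width: 0.0101
[ 82.5 -50.7  15.8] 0.010184325613779145 [-12.43195074  -5.48716793   9.99872373]
1.55 [-0.001  0.037  0.021]
1.35 [-0.011  0.075  0.044]
1.15 [-0.029  0.11   0.065]
0.95 [-0.055  0.141  0.084]
0.75 [-0.088  0.167  0.101]
0.55 [-0.126  0.186  0.115]
0.35 [-0.168  0.198  0.125]
0.15 [-0.212  0.203  0.13 ]
0.0 [-0.246  0.202  0.131]
```

View pics/w20.png

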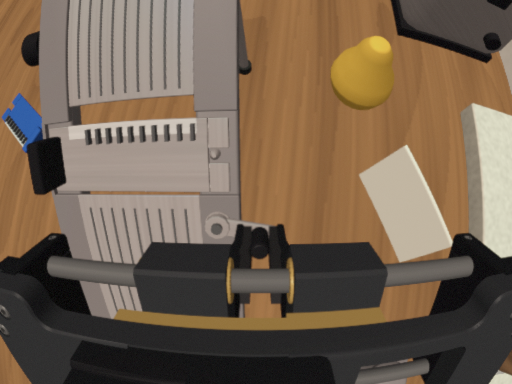

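```bash
python3 -m inch '[[[-0.001,0.037,0.021,0,0,0,1],[-0.011,0.075,0.044,0,0,0,1],[-0.029,0.11,0.065,0,0,0,1],[-0.055,0.141,0.084,0,0,0,1],[-0.088,0.167,0.101,0,0,0,1],[-0.126,0.186,0.115,0,0,0,1],[-0.168,0.198,0.125,0,0,0,1],[-0.212,0.203,0.13,0,0,0,1],[-0.246,0.202,0.131,0,0,0,1],[-0.246,0.202,0.131,0,0,0,1]]]'
python3 - <<'E'
from jb import *
im,c=snap('wrist','w21.png'); s=read_state(); p=(M.T@(s['ee_pos']-O)*1e3); print(p.round(1),s['width'],s['ft_force'],np.arctan2(p[0]-57,p[1]+45))
E
```

```text
time: 21.6
ee_pos: [0.5892, 0.1995, 0.1197]
eef_rot: [0.579, 0.645, -0.33, 0.373]
ft_force: [3.3, 6.0, 6.4]
width: 0.0101
[ 59.3 -15.8  16.3] 0.009896499230424896 [2.29960034 5.47170973 6.68051966] 0.07904733059323144
```

View pics/w21.png

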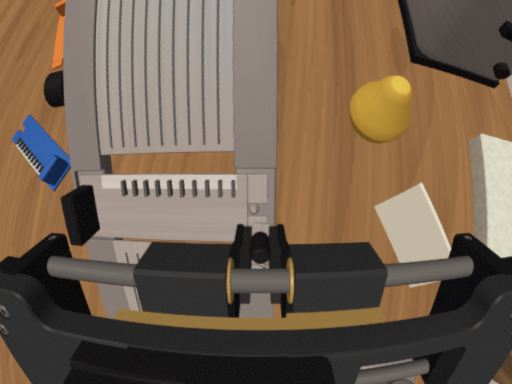

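```bash
python3 -m inch '[[[-0.02,-0.01,-0.005,0,0,0,1],[-0.02,-0.01,-0.005,0,0,0,1],[-0.02,-0.01,-0.005,0,0,0,1],[-0.015,-0.01,-0.005,0,0,0,0.75],[-0.015,-0.01,-0.005,0,0,0,0.75],[-0.015,-0.01,-0.005,0,0,0,0.75],[-0.01,-0.1,0.15,0,0,0,0.75],[0,-0.3,0.5,0,0,0,0.6],[0,-0.5,0.8,0,0,0,0.6],[0,-0.5,0.8,0,0,0,0.6]]]'
python3 - <<'E'
from jb import *
im,c=snap('wrist','w22.png'); s=read_state(); print(s['width'],s['ft_force'])
i=cv2.imread("pics/w22.png"); cv2.imwrite("pics/w22c.png",cv2.resize(i[80:240,90:290],None,fx=4,fy=3.7,interpolation=cv2.INTER_CUBIC))
for a in [(57,0,8),(57,-18,33),(65,23,4),(-65,23,4)]: print(a,((proj('wrist',D(a),c)-[90,80])*[4,3.7]).round(0))
E
```

```text
time: 22.65
ee_pos: [0.5908, 0.1333, 0.2169]
eef_rot: [0.58, 0.642, -0.332, 0.374]
ft_force: [0.7, -0.5, -0.4]
width: 0.0334
0.034163829155011836 [ 0.03716917  1.22090955 -0.66226272]
(57, 0, 8) [683. 287.]
(57, -18, 33) [685. 378.]
(65, 23, 4) [716. 199.]
(-65, 23, 4) [210. 211.]
```

View pics/w22c.png

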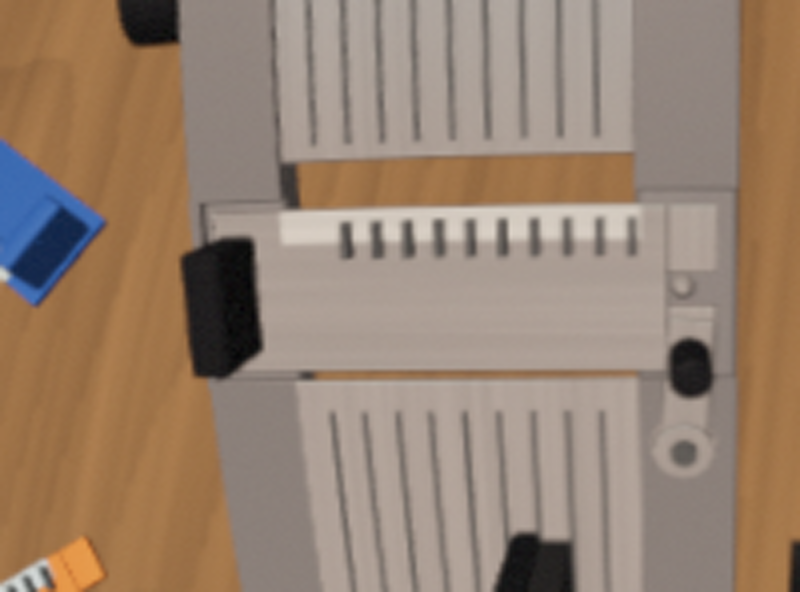

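```bash
python3 -m inch '[[[0,-0.9,0.6,0,0,0,0.6],[0,-0.9,0.6,0,0,0,0.6],[0,-0.9,0.6,0,0,0,0.6],[0,-0.9,0.6,0,0,0,0.6]]]'
python3 - <<'E'
from h import *
snap('top','t23.png');snap('scene','s23.png')
a=cv2.imread('pics/t23.png');cv2.imwrite('pics/t23c.png',cv2.resize(a[90:300,20:460],None,fx=1.8,fy=1.8,interpolation=cv2.INTER_CUBIC))
E
```

```text
time: 23.1
ee_pos: [0.5889, 0.025, 0.2851]
eef_rot: [0.58, 0.643, -0.334, 0.372]
ft_force: [-0.3, -0.7, -0.3]
width: 0.0351
```

View pics/t23c.png

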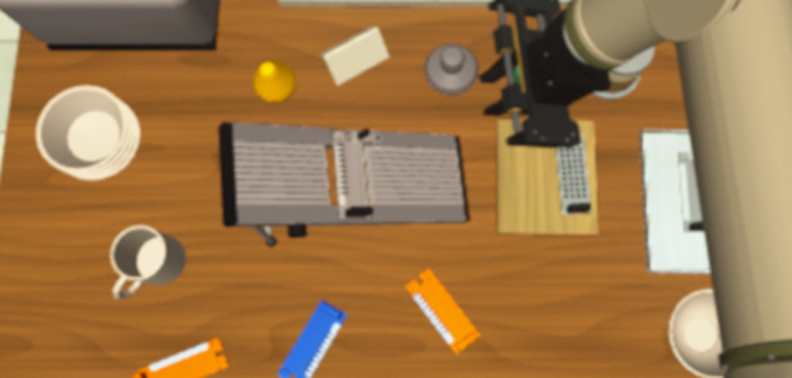

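View pics/s23.png

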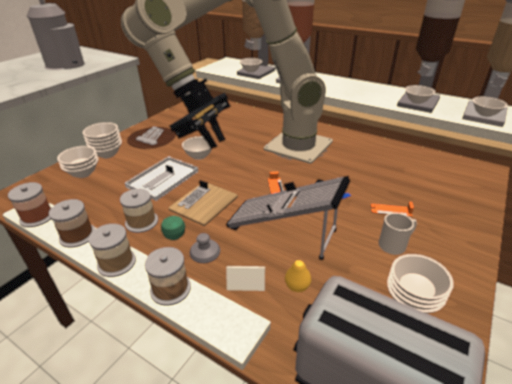

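The top and scene views show the julienne in the slicer, the straight blade in the tray, and the grater and bystanders in their places. I'm handing in.

```bash
python3 - <<'E'
from bench import *
print(close_job())
E
```

```text
the job is handed in; nothing more can be done
None
```

The blade change is finished and handed in at about 23 s, well inside the 67 s limit. I opened the latch fully, laid the straight blade flat in the wash tray, seated the julienne blade over the pin and swung the latch shut.

- **Seating:** the last wrist pictures show the pin inside the notch. While pressing the blade down I saw about 20 N of normal force plus 9 N along the blade, so it probably rests against one side of its play. I eased off before letting go.
- **Latch:** it looked shut, near 0 rad, in the last wrist picture. Before the final 2 mm push the arm position gave 0.08 rad.
- **Other objects:** in the last top and scene views, the straight blade lies flat in the tray. The grater blade and the bystanders look unmoved by eye, though I did not measure them. The arm hid part of the tray in the top view. The robot was clear of everything.
- **Disagreements:** the top and wrist cameras put the tray about 6 mm apart in x, which was within the room available. The slicer fit had 1–2 px residuals.

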